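# Set the stock tags of the vial board

## Robot

A 6-joint arm with a two-finger parallel gripper is mounted at the origin on a cart in front of the work surface, level with it; the furniture and walls round the work are solid. World frame = base frame: x ahead of the robot, y to its left, z up, the work surface at z = 0. Lengths are in m, angles in rad, forces in N, time in s.
With the tool pointing down it reaches from about 0.35 to 0.85 m from the base axis. Payload 8.1 kg.
Tool frame: the origin (TCP) lies between the finger pads; the fingertips stand 11 mm ahead of it and the grasp point (between the pads) lies 8 mm behind it (tips_ahead is the z of the fingertips in the tool frame, in m); z points along the fingers, y is the line along which they close (so a half turn about z gives the same grasp; the last joint's range is limited). The gripper opens to 93 mm and grips with 3 to 60 N. Pads are 15 mm wide; open, the fingers measure 128 mm over their backs; the gripper's body (75 mm by 188 mm) begins 65 mm behind the grasp point.
Start: joints at [1.11, 0.13, 1.488, -0, 1.523, -0.085], TCP at [0.22, 0.558, 0.23] pointing down, gripper open.
Joint ranges: [-2.96, 2.96], [-0.89, 2.26], [0.02, 2.5], [-1.34, 4.48], [0, 2.73], [-2.66, 2.66]. Speed limits (rad/s): [2.39, 2.39, 2.79, 3.14, 3.14, 3.14].

## Interface

Orientations are given as a rotation vector (axis times angle).
In Python, from plant import read_state, read_camera, close_job, tips_ahead gives the robot as it stands. The module is installed in compiled form; this text tells all that it offers.
- The arm moves only by the tool move_arm, never from a script. Its argument "plan" is a list of rows, each a list of 7 numbers: the turn, a rotation vector about the tool's x, y, z in units of 6 degrees (1.0 is 6 degrees), then the shift along the tool's x, y, z in units of 25 mm (1.0 is 25 mm), then the finger opening in mm, from 0 to 93. A call has exactly 10 rows; each row shifts and turns the commanded pose from where the row before left it, along the tool's axes as they then stand; what a row does not reach is not made up. A row lasts 1/10 s, in which the tool goes at most 50 mm and 8.59 degrees, less where a joint would pass 70% of its speed; a pose out of reach is approached as far as the arm can. A call is refused whole if a number of a shift passes 1 or a number of a turn 1, either way. A call with a gripper value outside its range is refused whole. The fingers move at their own pace and stop on an object; "force" is the grip in N (left out, the last holds). Time passes only in rows, so rows that do not move let the fingers close, or fill a call up. It gives the time, the measured TCP pose, the force, the opening and the grip force at its end, in the units of the state.
- read_state(): the state, without advancing time (a new reading comes with each control period).
- read_camera(name): name is "side" or "top"; returns a dict with "frame" (420x560x3 uint8, red, green, blue), "z_map" (420x560 float32, m along the optical axis (not along the pixel's ray), 0 where there is no reading), "fx", "fy", "cx", "cy" (pixels), "distortion" ([k1, k2, p1, p2, k3] as OpenCV has them; the pictures are not rectified), "rvec" (rotation vector, rad) and "tvec" (3), from world to camera coordinates, as OpenCV has them. Camera axes: x right, y down, z forward; pixel columns grow to the right and rows downward; lengths in m; the calibration is good to about 2 mm. A picture is of the moment at which its call begins.
- close_job(): hands the job in; it is judged then, once.
The state is a dict: "t": time; "q": joint angles; "dq": joint speeds; "joint_torque": joint torques, N m; "tool_pos": TCP position; "orientation": TCP orientation; "force": force on the tool from outside, world axes, zero at the start; "wrist_torque": the same for the moment, N m; "opening": finger opening in m; "gripper_force": force on a finger pad.
Only numpy, scipy, OpenCV 4.12 (cv2) and the standard library are available. Lean on these libraries where they do the work, as an engineer would, in place of code of your own. Each camera call takes 0.05 s, during which the arm holds its last target. There are 200 camera calls.

## Task

Each bin on the stock board has a hinged tag in front of it; push the tags over with a fingertip so that only the full bins, those with a vial in both pockets, show green faces up, and every other bin shows orange, each tag lying right over on its rest. Don't push over a tag that is already right, don't pick anything up, and leave the vials and the things round the board where they stand.

Things in the scene. Friction and masses are not known exactly. Their poses are not given: they have to be found in the camera images.
- board: grey stock board lying on the worktop, 160 x 464 x 8 mm; origin at the centre of its underside, x points away from the robot across its depth, y to the left along the row of four stations, z up. It is fixed.
- station_a: one of four alike fixed stations, 112 mm apart in any order along the board, parallel to it: white plate 138 x 88 x 4 mm. Origin at its underside's centre, 8 mm above the worktop; x away from the robot, y left. At x = +43 mm a blue open bin, 44 x 79 mm, rim 28 mm up, with two vial pockets at y = +19 and -19 mm (floors 7 mm up). Full = a vial in both pockets. At the near side: its tag.
- hinge_a (a point): centre of the hinge axis of station_a's tag: x = -42 mm, y = 0, z = 18 mm in the station's frame, so 26 mm above the worktop; the axis runs along the station's x. Steel ears 30 mm either side along the axis reach 6 mm above it; rubber rest posts 14.5 mm to its left and right reach 7 mm above it.
- tag_a (a joint): lean (rad) of station_a's tag, a free-swinging 50 g plate, 50 mm along the axis, 4 mm thick; its white 7 mm edge bead lies 43.5 mm from the axis. 0 upright (top 73 mm above the worktop); -0.70 rests leant right (-y), orange face up; +0.70 rests leant left, green up (bead 28 mm sideways, 59 mm above the worktop). Pushed sideways at the bead past upright, it falls to its other rest.
- station_b: one of four alike fixed stations, 112 mm apart in any order along the board, parallel to it: white plate 138 x 88 x 4 mm. Origin at its underside's centre, 8 mm above the worktop; x away from the robot, y left. At x = +43 mm a blue open bin, 44 x 79 mm, rim 28 mm up, with two vial pockets at y = +19 and -19 mm (floors 7 mm up). Full = a vial in both pockets. At the near side: its tag.
- hinge_b (a point): centre of the hinge axis of station_b's tag: x = -42 mm, y = 0, z = 18 mm in the station's frame, so 26 mm above the worktop; the axis runs along the station's x. Steel ears 30 mm either side along the axis reach 6 mm above it; rubber rest posts 14.5 mm to its left and right reach 7 mm above it.
- tag_b (a joint): lean (rad) of station_b's tag, a free-swinging 50 g plate, 50 mm along the axis, 4 mm thick; its white 7 mm edge bead lies 43.5 mm from the axis. 0 upright (top 73 mm above the worktop); -0.70 rests leant right (-y), orange face up; +0.70 rests leant left, green up (bead 28 mm sideways, 59 mm above the worktop). Pushed sideways at the bead past upright, it falls to its other rest.
- station_c: one of four alike fixed stations, 112 mm apart in any order along the board, parallel to it: white plate 138 x 88 x 4 mm. Origin at its underside's centre, 8 mm above the worktop; x away from the robot, y left. At x = +43 mm a blue open bin, 44 x 79 mm, rim 28 mm up, with two vial pockets at y = +19 and -19 mm (floors 7 mm up). Full = a vial in both pockets. At the near side: its tag.
- hinge_c (a point): centre of the hinge axis of station_c's tag: x = -42 mm, y = 0, z = 18 mm in the station's frame, so 26 mm above the worktop; the axis runs along the station's x. Steel ears 30 mm either side along the axis reach 6 mm above it; rubber rest posts 14.5 mm to its left and right reach 7 mm above it.
- tag_c (a joint): lean (rad) of station_c's tag, a free-swinging 50 g plate, 50 mm along the axis, 4 mm thick; its white 7 mm edge bead lies 43.5 mm from the axis. 0 upright (top 73 mm above the worktop); -0.70 rests leant right (-y), orange face up; +0.70 rests leant left, green up (bead 28 mm sideways, 59 mm above the worktop). Pushed sideways at the bead past upright, it falls to its other rest.
- station_d: one of four alike fixed stations, 112 mm apart in any order along the board, parallel to it: white plate 138 x 88 x 4 mm. Origin at its underside's centre, 8 mm above the worktop; x away from the robot, y left. At x = +43 mm a blue open bin, 44 x 79 mm, rim 28 mm up, with two vial pockets at y = +19 and -19 mm (floors 7 mm up). Full = a vial in both pockets. At the near side: its tag.
- hinge_d (a point): centre of the hinge axis of station_d's tag: x = -42 mm, y = 0, z = 18 mm in the station's frame, so 26 mm above the worktop; the axis runs along the station's x. Steel ears 30 mm either side along the axis reach 6 mm above it; rubber rest posts 14.5 mm to its left and right reach 7 mm above it.
- tag_d (a joint): lean (rad) of station_d's tag, a free-swinging 50 g plate, 50 mm along the axis, 4 mm thick; its white 7 mm edge bead lies 43.5 mm from the axis. 0 upright (top 73 mm above the worktop); -0.70 rests leant right (-y), orange face up; +0.70 rests leant left, green up (bead 28 mm sideways, 59 mm above the worktop). Pushed sideways at the bead past upright, it falls to its other rest.
- vial_1: loose glass sample vial with a white screw cap, 27 mm across, 59 mm tall, standing upright in a bin pocket; origin at the centre of its underside, z up.
- vial_2: loose glass sample vial with a black screw cap, 27 mm across, 59 mm tall, standing upright in a bin pocket; origin at the centre of its underside, z up.
- vial_3: loose glass sample vial with a white screw cap, 27 mm across, 59 mm tall, standing upright in a bin pocket; origin at the centre of its underside, z up.
- vial_4: loose glass sample vial with a black screw cap, 27 mm across, 59 mm tall, standing upright in a bin pocket; origin at the centre of its underside, z up.
- vial_5: loose glass sample vial with a white screw cap, 27 mm across, 59 mm tall, standing upright in a bin pocket; origin at the centre of its underside, z up.
- ptfe_tape: white tape roll, 52 x 52 x 13 mm, loose on the worktop beside the board, not part of the job; origin at the centre of its underside.
- strip_box: small white box with a colour scale, 42 x 62 x 14 mm, loose on the worktop beside the board, not part of the job; origin at the centre of its underside.
- tube_cutter: blue tube cutter, 24 x 89 x 18 mm, loose on the worktop beside the board, not part of the job; origin at the centre of its underside.
- beaker_50: clear beaker, 45 mm across, 60 mm tall, loose on the worktop beside the board, not part of the job; origin at the centre of its underside.

How it is judged:
At the end, for the whole second after the job is handed in: Tags of the full bins (a, b) lean left past 0.6 rad, green up; the others (c, d) right past -0.6 rad, orange up; all still (under 0.1 rad/s); every vial within 0.25 rad of upright and 12 mm of its start; loose things beside the board within 20 mm of their starts (value of joint each of tag_a, tag_b above 0.6 rad and value of joint each of tag_c, tag_d below -0.6 rad and velocity of joint tag_a between -0.1 and 0.1 rad/s and velocity of joint tag_b between -0.1 and 0.1 rad/s and velocity of joint tag_c between -0.1 and 0.1 rad/s and velocity of joint tag_d between -0.1 and 0.1 rad/s and distance of each of vial_1, vial_2, vial_3, vial_4, vial_5 from where it was at the start of the episode below 0.012 m and angle between each of vial_1, vial_2, vial_3, vial_4, vial_5's own z axis and vertical below 0.25 rad and distance of each of ptfe_tape, strip_box, tube_cutter, beaker_50 from where it was at the start of the episode below 0.02 m); the robot touches nothing.
It fails at once if the tag of station d, already right, is pushed past upright (value of joint tag_d above 0 rad).
It fails at once if a vial is lifted, pulled out or knocked over (25 mm from its start, or tipped 0.5 rad) (distance of any of vial_1, vial_2, vial_3, vial_4, vial_5 from where it was at the start of the episode above 0.025 m or angle between any of vial_1, vial_2, vial_3, vial_4, vial_5's own z axis and vertical above 0.5 rad).
It fails at once if a loose thing beside the board is picked up or pushed more than 30 mm (distance of any of ptfe_tape, strip_box, tube_cutter, beaker_50 from where it was at the start of the episode above 0.03 m).
It also fails if it takes over 42 s, if anything falls off the work surface, if the arm or the gripper's body presses on something with over 40 N, if the wrist force passes 120 N, or if a joint passes its speed limit or range.

## Working session

There is one attempt and no reset: what is moved stays moved. The work goes in short steps, Python scripts to look and compute and a tool call to move; the robot and the scene stay as the last step left them, time stands still between calls to the robot, and variables do not carry over. Pictures are saved under pics/ and viewed, at most 10 in all, crops included, and the job is handed in when it is done.

Besides the shell and the picture viewer there is one more tool, called after ">>>" by a JSON object that holds its "method" and its "body". move_arm: Moves the arm, as the interface text tells. Its arguments: {"type":"object","properties":{"plan":{"type":"array","items":{"type":"array","items":{"type":"number"}}},"force":{"type":"number"}},"required":["plan"]}

```bash
mkdir -p pics; python3 - <<'E'
from plant import *
import cv2,numpy as np
for n in("top","side"):
    c=read_camera(n); cv2.imwrite(f"pics/{n}0.png",c["frame"][:,:,::-1]); np.save(n+"0.npy",c,allow_pickle=True)
    R=cv2.Rodrigues(np.array(c["rvec"]))[0]; print(n,(-R.T@np.array(c["tvec"]).ravel()).round(3),c["fx"],R.round(2).tolist(),c["distortion"])
s=read_state();print(s["t"],s["tool_pos"],s["orientation"],s["opening"],tips_ahead)
E
```

```text
top [ 0.34  -0.054  1.135] 387.93144338966533 [[0.02, -1.0, 0.0], [-0.99, -0.02, -0.15], [0.15, -0.0, -0.99]] [0.03777822 0.         0.         0.         0.        ]
side [ 0.423 -0.937  0.445] 380.223152564121 [[0.99, -0.13, -0.01], [-0.07, -0.4, -0.92], [0.11, 0.91, -0.4]] [-0.05852916  0.          0.          0.          0.        ]
0.1 [0.21996674 0.55772081 0.22872354] [-5.86741035e-01 -3.08583630e+00  2.42454726e-03] 0.09297534773729893 0.011
```

View pics/top0.png

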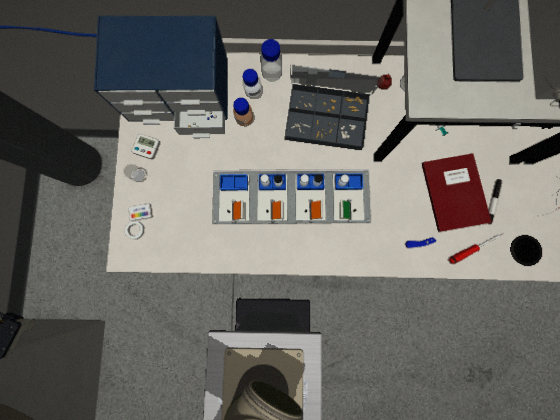

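View pics/side0.png

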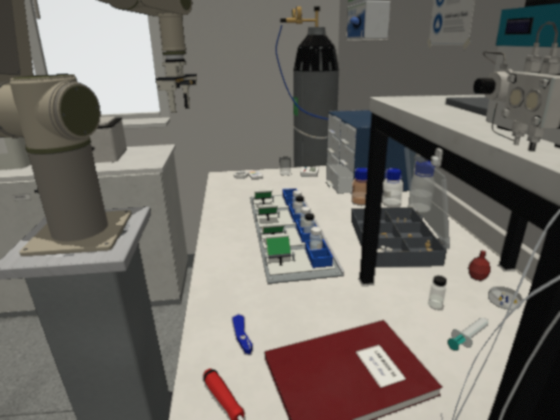

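```bash
cat > h.py <<'E'
import cv2,numpy as np
def cast(c,px,z):
    K=np.array([[c["fx"],0,c["cx"]],[0,c["fy"],c["cy"]],[0,0,1]]);D=np.array(c["distortion"])
    R=cv2.Rodrigues(np.array(c["rvec"]))[0];o=-R.T@np.array(c["tvec"]).ravel()
    n=cv2.undistortPoints(np.array(px,float).reshape(-1,1,2),K,D).reshape(-1,2)
    d=np.c_[n,np.ones(len(n))]@R
    return o+d*((z-o[2])/d[:,2])[:,None]
E
python3 - <<'E'
from h import *
c=np.load("top0.npy",allow_pickle=True).item(); f=c["frame"]
cv2.imwrite("pics/crop0.png",cv2.resize(f[160:235,205:380,::-1],(800,343),interpolation=cv2.INTER_CUBIC))
h=cv2.cvtColor(f,cv2.COLOR_RGB2HSV)
roi=np.zeros(f.shape[:2],np.uint8);roi[165:230,205:380]=1
for n,lo,hi,z in(("orange",(5,150,100),(20,255,255),.046),("green",(50,120,50),(90,255,255),.046),("blue",(100,150,60),(125,255,255),.036)):
    m=cv2.inRange(h,lo,hi)*roi
    _,_,st,ce=cv2.connectedComponentsWithStats(m)
    for s,q in zip(st[1:],ce[1:]):
        if s[4]>25: print(n,s,q.round(1),cast(c,[q],z).round(3))
g=cv2.cvtColor(f,cv2.COLOR_RGB2GRAY)
# board outline: darker than the worktop
m=((h[...,2]<200)|(h[...,1]>90)).astype(np.uint8)*roi
m=cv2.morphologyEx(m,cv2.MORPH_CLOSE,np.ones((5,5)))
cs,_=cv2.findContours(m,0,2);k=max(cs,key=cv2.contourArea)
b=cv2.boxPoints(cv2.minAreaRect(k));print(b.round(1).tolist());w=cast(c,b,.008);print(w.round(3),w.mean(0))
for i in range(4):print(np.linalg.norm(w[i]-w[i-1]))
E
```

```text
orange [272 201   9  18 151] [276.  209.9] [[ 0.489 -0.028  0.046]]
orange [311 201  10  18 167] [315.5 209.6] [[ 0.493 -0.14   0.046]]
orange [233 202   8  18 131] [236.6 210.2] [[0.486 0.084 0.046]]
green [343 201   7  17 102] [346.3 209.1] [[ 0.496 -0.227  0.046]]
blue [220 174  28  16 438] [233.5 181.7] [[0.57  0.097 0.036]]
blue [259 174  27  16 232] [272.8 182.7] [[ 0.57  -0.017  0.036]]
blue [297 174  27  16 217] [309.8 182.6] [[ 0.572 -0.124  0.036]]
blue [336 174  27  16 289] [350.6 181.6] [[ 0.578 -0.242  0.036]]
[[205.0, 165.0], [379.0, 165.0], [379.0, 229.0], [205.0, 229.0]]
[[ 0.625  0.188  0.008]
 [ 0.636 -0.331  0.008]
 [ 0.445 -0.328  0.008]
 [ 0.434  0.178  0.008]] [ 0.53501042 -0.07339565  0.008     ]
0.19103279853665853
0.5186362558297914
0.19132802625910691
0.505535074242956
```

View pics/crop0.png

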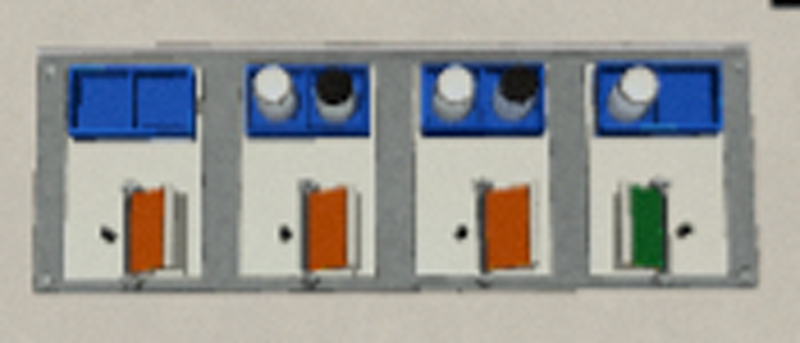

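```bash
python3 - <<'E'
from h import *
c=np.load("top0.npy",allow_pickle=True).item()
P=lambda l:np.array(l)/ (800/175)+[205,160]-.4
w=cast(c,P([(38,48),(748,45),(757,286),(35,290)]),.008);print(w.round(4))
o=w.mean(0);u=(w[0]+w[3]-w[1]-w[2])[:2];th=np.arctan2(-u[0],u[1]);print("centre",o,"yaw",th)
ux=np.array([np.cos(th),np.sin(th)]);uy=np.array([-np.sin(th),np.cos(th)])
print("lens",abs(np.linalg.norm(w[0]-w[1])),np.linalg.norm(w[1]-w[2]))
e=cast(c,P([(128,186),(306,185),(482,184),(663,184),(138,285),(311,284),(485,284),(655,282)]),.032);print("ears",e.round(4), (e[:4]+e[4:])/2)
print("bluebin centers",cast(c,P([(131,100),(310,100),(484,100),(660,98)]),.034).round(4))
for i in range(4): print("hinge pred",(o[:2]-.042*ux+(168-112*i)/1e3*uy).round(4))
E
```

```text
[[ 0.6101  0.1633  0.008 ]
 [ 0.6217 -0.2988  0.008 ]
 [ 0.4641 -0.3025  0.008 ]
 [ 0.4521  0.1575  0.008 ]]
centre [ 0.53699692 -0.07012307  0.008     ] yaw 0.025507923445264015
lens 0.4622554163457159 0.1577008135064697
ears [[ 0.5166  0.0979  0.032 ]
 [ 0.5195 -0.0141  0.032 ]
 [ 0.5224 -0.125   0.032 ]
 [ 0.5248 -0.239   0.032 ]
 [ 0.4541  0.0891  0.032 ]
 [ 0.4569 -0.0188  0.032 ]
 [ 0.4591 -0.1275  0.032 ]
 [ 0.4626 -0.2337  0.032 ]] [[ 0.48535217  0.09352057  0.032     ]
 [ 0.48821592 -0.01642947  0.032     ]
 [ 0.49078067 -0.1262604   0.032     ]
 [ 0.49367516 -0.23636292  0.032     ]]
bluebin centers [[ 0.5714  0.098   0.034 ]
 [ 0.5738 -0.0153  0.034 ]
 [ 0.5761 -0.1256  0.034 ]
 [ 0.5797 -0.2371  0.034 ]]
hinge pred [0.4907 0.0968]
hinge pred [ 0.4936 -0.0152]
hinge pred [ 0.4964 -0.1272]
hinge pred [ 0.4993 -0.2391]
```

>>> {"method": "move_arm", "body": {"plan": [[0, 0, 1, 0, 0, 0, 0], [0, 0, 1, 0, 0, 0, 0], [0, 0, 1, 0, 0, 0, 0], [0, 0, 1, 0, 0, 0, 0], [0, 0, 1, 0, 0, 0, 0], [0, 0, 1, 0, 0, 0, 0], [0, 0, 1, 0, 0, 0, 0], [0, 0, 1, 0, 0, 0, 0], [0, 0, 1, 0, 0, 0, 0], [0, 0, 1, 0, 0, 0, 0]], "force": 10}}

```text
t: 1.1
tool_pos: [0.22, 0.5578, 0.229]
orientation: [2.056, 2.375, -0.002]
force: [0.3, -0.3, 0.3]
opening: 0.0177
gripper_force: 0.0
```

```bash
cat > st.py <<'E'
from plant import *
import cv2,numpy as np
s=read_state();R=cv2.Rodrigues(np.array(s["orientation"]))[0];p=np.array(s["tool_pos"])
print(s["t"],p.round(4),"open",s["opening"],"F",np.round(s["force"],1));print(R.round(3))
def to(x,y,z): print((x,y,z),"tool units",(R.T@(np.array([x,y,z])-p)/.025).round(2))
E
python3 - <<'E'
from st import *
to(.49,-.183,.2)
print("yaw of tool y deg",np.degrees(np.arctan2(R[1,1],R[0,1])))
E
```

```text
1.1 [0.22   0.5578 0.229 ] open 0.017736736436677156 F [ 0.3 -0.3  0.3]
[[-0.143  0.99  -0.001]
 [ 0.99   0.143 -0.001]
 [-0.001 -0.001 -1.   ]]
(0.49, -0.183, 0.2) tool units [-30.87   6.45   1.18]
yaw of tool y deg 8.220430337801492
```

>>> {"method": "move_arm", "body": {"plan": [[0, 0, 0, -1, 0.65, 0, 0], [0, 0, 0, -1, 0.65, 0, 0], [0, 0, 0, -1, 0.65, 0, 0], [0, 0, 0, -1, 0.65, 0, 0], [0, 0, 0, -1, 0.65, 0, 0], [0, 0, 0, -1, 0.65, 0, 0], [0, 0, 0, -1, 0.65, 0, 0], [0, 0, 0, -1, 0.65, 0, 0], [0, 0, 0, -1, 0.65, 0, 0], [0, 0, 0, -1, 0.65, 0, 0]]}}

```text
t: 2.1
tool_pos: [0.4182, 0.3336, 0.2292]
orientation: [-2.051, -2.379, 0.001]
force: [-0.3, -0.1, 0.5]
opening: 0.0004
gripper_force: 0.0
```

>>> {"method": "move_arm", "body": {"plan": [[0, 0, 0, -1, 0, 0, 0], [0, 0, 0, -1, 0, 0, 0], [0, 0, 0, -1, 0, 0, 0], [0, 0, 0, -1, 0, 0, 0], [0, 0, 0, -1, 0, 0, 0], [0, 0, 0, -1, 0, 0, 0], [0, 0, 0, -1, 0, 0, 0], [0, 0, 0, -1, 0, 0, 0], [0, 0, 0, -1, 0, 0, 0], [0, 0, 1, 0, 0, 0, 0]]}}

```text
t: 3.1
tool_pos: [0.4509, 0.1098, 0.2292]
orientation: [2.176, 2.266, -0.002]
force: [-0.4, 0.0, 0.6]
opening: 0.0008
gripper_force: 0.0
```

```bash
python3 - <<'E'
from st import *
to(.493,-.071,.12);to(.497,-.183,.12)
E
```

```text
3.1 [0.4509 0.1098 0.2292] open 0.0007651300080404384 F [-0.4  0.   0.6]
[[-0.04   0.999 -0.001]
 [ 0.999  0.04  -0.001]
 [-0.001 -0.001 -1.   ]]
(0.493, -0.071, 0.12) tool units [-7.29  1.39  4.38]
(0.497, -0.183, 0.12) tool units [-11.77   1.37   4.38]
```

>>> {"method": "move_arm", "body": {"plan": [[0, 0, 0, -0.9, 0.17, 0, 0], [0, 0, 0, -0.9, 0.17, 0, 0], [0, 0, 0, -0.9, 0.17, 0, 0], [0, 0, 0, -0.9, 0.17, 0, 0], [0, 0, 0, -0.9, 0.17, 0, 0], [0, 0, 0, -0.9, 0.17, 0.5, 0], [0, 0, 0, -0.9, 0.17, 0.5, 0], [0, 0, 0, -0.9, 0.17, 0.5, 0], [0, 0, 0, 0, 0, 1, 0], [0, 0, 0, 0, 0, 0.9, 0]]}}

```text
t: 4.1
tool_pos: [0.4924, -0.0669, 0.1435]
orientation: [-2.175, -2.267, 0.0]
force: [-0.9, 0.4, -0.1]
opening: 0.0003
gripper_force: 0.0
```

```bash
python3 - <<'E'
from st import *
c=read_camera("top");cv2.imwrite("pics/t1.png",cv2.resize(c["frame"][140:260,195:395,::-1],(800,480),interpolation=cv2.INTER_CUBIC))
to(.493,-.071,.059);to(.493,-.017,.059)
E
```

```text
4.1 [ 0.4924 -0.0669  0.1435] open 0.0003146774906209027 F [-0.9  0.4 -0.1]
[[-0.042  0.999 -0.   ]
 [ 0.999  0.042  0.   ]
 [ 0.    -0.    -1.   ]]
(0.493, -0.071, 0.059) tool units [-0.16  0.02  3.38]
(0.493, -0.017, 0.059) tool units [1.99 0.11 3.38]
```

View pics/t1.png

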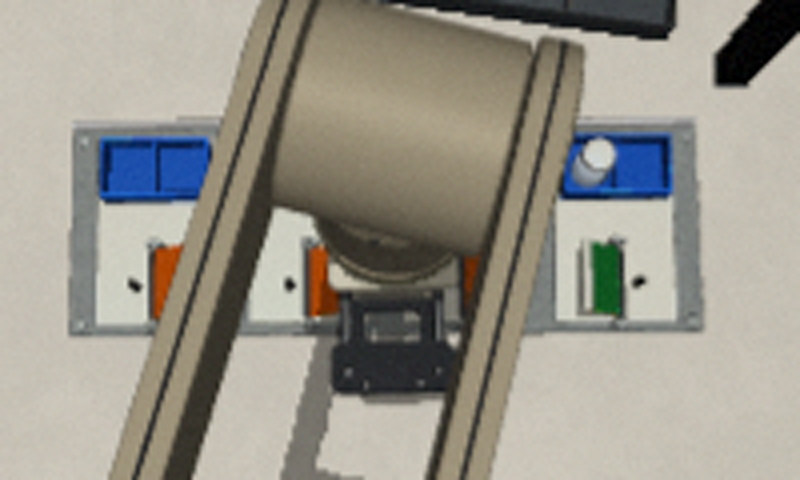

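The arm hides stations 2 and 3 (centre). The tags at (165,280) and (600,280) have not moved, and the tool stands where planned. I'll lower it to the right of tag 2.

>>> {"method": "move_arm", "body": {"plan": [[0, 0, 0, -0.16, 0, 0.6, 0], [0, 0, 0, 0, 0, 0.6, 0], [0, 0, 0, 0, 0, 0.6, 0], [0, 0, 0, 0, 0, 0.6, 0], [0, 0, 0, 0, 0, 0.5, 0], [0, 0, 0, 0, 0, 0.5, 0], [0, 0, 0, 0, 0, 0, 0], [0, 0, 0, 0, 0, 0, 0], [0, 0, 0, 0, 0, 0, 0], [0, 0, 0, 0, 0, 0, 0]]}}

```text
t: 5.15
tool_pos: [0.4935, -0.0703, 0.0605]
orientation: [2.172, 2.268, 0.001]
force: [0.6, -1.0, 0.2]
opening: 0.0003
gripper_force: 0.0
```

```bash
python3 - <<'E'
from st import *
c=read_camera("side");cv2.imwrite("pics/s1.png",cv2.resize(c["frame"][150:290,200:360,::-1],(640,560),interpolation=cv2.INTER_CUBIC))
E
```

```text
5.15 [ 0.4935 -0.0703  0.0605] open 0.0003332049446444473 F [ 0.6 -1.   0.2]
[[-0.043  0.999  0.001]
 [ 0.999  0.043 -0.   ]
 [-0.     0.001 -1.   ]]
```

View pics/s1.png

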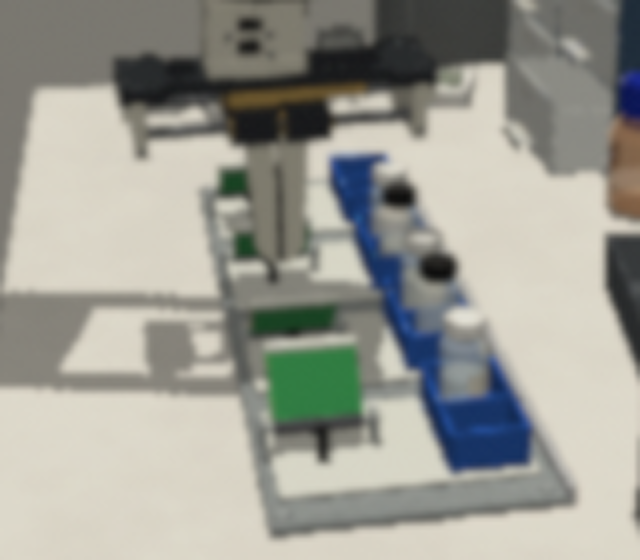

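The closed fingers (275,200) stand just right of tag 2 and are clear of the vials. Now I push left.

>>> {"method": "move_arm", "body": {"plan": [[0, 0, 0, 0.3, 0, 0, 0], [0, 0, 0, 0.3, 0, 0, 0], [0, 0, 0, 0.3, 0, 0, 0], [0, 0, 0, 0.3, 0, 0, 0], [0, 0, 0, 0.3, 0, 0, 0], [0, 0, 0, 0.3, 0, 0, 0], [0, 0, 0, 0.3, 0, 0, 0], [0, 0, 0, 0.1, 0, 0, 0], [0, 0, 0, 0, 0, 0, 0], [0, 0, 0, 0, 0, 0, 0]]}}

```text
t: 6.2
tool_pos: [0.4904, -0.0152, 0.0596]
orientation: [2.173, 2.269, -0.0]
force: [0.4, -0.0, -0.6]
opening: 0.0006
gripper_force: 0.0
```

>>> {"method": "move_arm", "body": {"plan": [[0, 0, 0, -0.6, 0, 0, 0], [0, 0, 0, -0.6, 0, -0.3, 0], [0, 0, 0, -0.5, 0, -0.5, 0], [0, 0, 0, -0.5, 0, -1, 0], [0, 0, 0, -1, 0, -0.8, 0], [0, 0, 0, -1, 0.05, 0, 0], [0, 0, 0, -1, 0.05, 0, 0], [0, 0, 0, -1, 0.05, 0, 0], [0, 0, 0, -0.5, 0.05, 0, 0], [0, 0, 0, 0, 0, 0, 0]]}}

```text
t: 7.2
tool_pos: [0.5028, -0.1842, 0.1255]
orientation: [2.175, 2.265, 0.0]
force: [0.3, 0.2, 0.5]
opening: 0.0005
gripper_force: 0.0
```

```bash
python3 - <<'E'
from st import *
to(.496,-.183,.06)
c=read_camera("side");cv2.imwrite("pics/s2.png",cv2.resize(c["frame"][150:290,200:360,::-1],(640,560),interpolation=cv2.INTER_CUBIC))
E
```

```text
7.2 [ 0.5028 -0.1842  0.1255] open 0.000489817293267458 F [0.3 0.2 0.5]
[[-0.04   0.999  0.001]
 [ 0.999  0.04  -0.001]
 [-0.001  0.001 -1.   ]]
(0.496, -0.183, 0.06) tool units [ 0.06 -0.27  2.62]
```

View pics/s2.png

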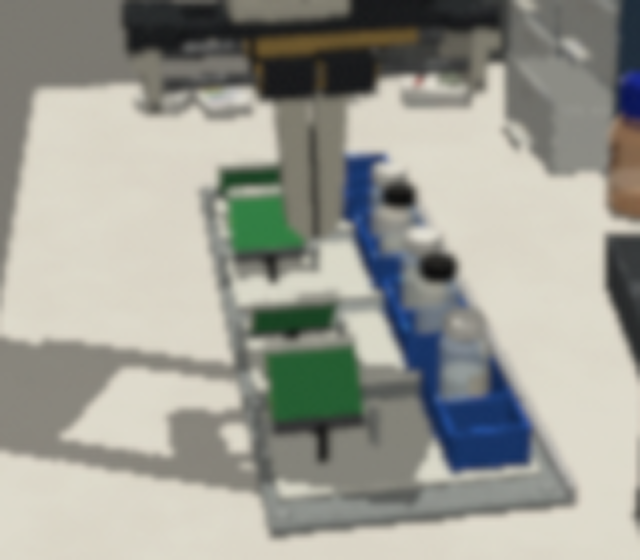

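Tag 2 (260,225) now lies left, green up. Next I go down between tags 3 and 4.

>>> {"method": "move_arm", "body": {"plan": [[0, 0, 0, 0.06, -0.25, 0, 0], [0, 0, 0, 0, 0, 0.5, 0], [0, 0, 0, 0, 0, 0.5, 0], [0, 0, 0, 0, 0, 0.5, 0], [0, 0, 0, 0, 0, 0.5, 0], [0, 0, 0, 0, 0, 0.5, 0], [0, 0, 0, 0, 0, 0.1, 0], [0, 0, 0, 0, 0, 0, 0], [0, 0, 0, 0, 0, 0, 0], [0, 0, 0, 0, 0, 0, 0]]}}

```text
t: 8.25
tool_pos: [0.4969, -0.1814, 0.0604]
orientation: [2.172, 2.268, 0.001]
force: [0.3, -0.3, -0.8]
opening: 0.0006
gripper_force: 0.0
```

>>> {"method": "move_arm", "body": {"plan": [[0, 0, 0, 0.3, 0, 0, 0], [0, 0, 0, 0.3, 0, 0, 0], [0, 0, 0, 0.3, 0, 0, 0], [0, 0, 0, 0.3, 0, 0, 0], [0, 0, 0, 0.3, 0, 0, 0], [0, 0, 0, 0.3, 0, 0, 0], [0, 0, 0, 0.3, 0, 0, 0], [0, 0, 0, 0.15, 0, 0, 0], [0, 0, 0, 0, 0, 0, 0], [0, 0, 0, 0, 0, 0, 0]]}}

```text
t: 9.25
tool_pos: [0.4939, -0.1249, 0.0596]
orientation: [2.173, 2.269, -0.0]
force: [-0.5, 0.1, 0.0]
opening: 0.0001
gripper_force: 0.0
```

```bash
python3 - <<'E'
from st import *
to(.498,-.183,.06);to(.498,-.239,.06)
E
```

```text
9.25 [ 0.4939 -0.1249  0.0596] open 0.00013363609057811865 F [-0.5  0.1  0. ]
[[-0.043  0.999  0.   ]
 [ 0.999  0.043 -0.   ]
 [-0.     0.    -1.   ]]
(0.498, -0.183, 0.06) tool units [-2.33  0.06 -0.01]
(0.498, -0.239, 0.06) tool units [-4.57 -0.03 -0.01]
```

Now back to the right, pushing tag 4 over to -0.240.

>>> {"method": "move_arm", "body": {"plan": [[0, 0, 0, -0.7, 0, 0, 0], [0, 0, 0, -0.8, 0, 0, 0], [0, 0, 0, -0.7, 0, 0, 0], [0, 0, 0, -0.3, 0, 0, 0], [0, 0, 0, -0.3, 0, 0, 0], [0, 0, 0, -0.3, 0, 0, 0], [0, 0, 0, -0.3, 0, 0, 0], [0, 0, 0, -0.3, 0, 0, 0], [0, 0, 0, -0.3, 0, 0, 0], [0, 0, 0, -0.3, 0, 0, 0]]}}

```text
t: 10.25
tool_pos: [0.4985, -0.2328, 0.0596]
orientation: [2.173, 2.269, -0.0]
force: [0.5, 0.6, -0.0]
opening: 0.0003
gripper_force: 0.0
```

>>> {"method": "move_arm", "body": {"plan": [[0, 0, 0, -0.3, 0, 0, 0], [0, 0, 0, 0, 0, 0, 0], [0, 0, 0, 0, 0, 0, 0], [0, 0, 0, 0.6, 0, 0, 0], [0, 0, 0, 0.6, 0, -0.3, 0], [0, 0, 0, 0.6, 0, -0.6, 0], [0, 0, 0, 0.2, 0, -1, 0], [0, 0, 0, 0, 0, -1, 0], [0, 0, 0, 0, 0, -1, 0], [0, 0, 0, 0, 0, -1, 0]]}}

```text
t: 11.25
tool_pos: [0.4965, -0.1879, 0.1837]
orientation: [2.171, 2.27, 0.001]
force: [-0.2, -0.3, 0.4]
opening: 0.0004
gripper_force: 0.0
```

>>> {"method": "move_arm", "body": {"plan": [[0, 0, 0, 1, 0, -0.5, 0], [0, 0, 0, 1, 0, 0, 0], [0, 0, 0, 1, 0, 0, 0], [0, 0, 0, 1, 0, 0, 0], [0, 0, 0, 1, 0, 0, 0], [0, 0, 0, 1, 0, 0, 0], [0, 0, 0, 1, 0, 0, 0], [0, 0, 0, 1, 0, 0, 0], [0, 0, 0, 1, 0, 0, 0], [0, 0, 0, 1, 0, 0, 0]]}}

```text
t: 12.25
tool_pos: [0.4849, 0.0624, 0.1951]
orientation: [2.172, 2.27, 0.001]
force: [0.5, 0.1, -0.2]
opening: 0.0006
gripper_force: 0.0
```

>>> {"method": "move_arm", "body": {"plan": [[0, 0, 0, 1, -0.3, 0, 0], [0, 0, 0, 1, -0.3, 0, 0], [0, 0, 0, 1, -0.3, 0, 0], [0, 0, 0, 1, -0.3, 0, 0], [0, 0, 0, 1, -0.3, 0, 0], [0, 0, 0, 1, -0.3, 0, 0], [0, 0, 0, 1, -0.3, 0, 0], [0, 0, 0, 1, -0.3, 0, 0], [0, 0, 0, 0, 0, 0, 0], [0, 0, 0, 0, 0, 0, 0]]}}

```text
t: 13.25
tool_pos: [0.4163, 0.258, 0.1949]
orientation: [2.17, 2.272, 0.0]
force: [0.4, -0.2, -0.7]
opening: 0.0007
gripper_force: 0.0
```

```bash
python3 - <<'E'
from st import *
c=read_camera("top");f=c["frame"][:,:,::-1];cv2.imwrite("pics/t3.png",cv2.resize(f[130:260,110:390],(800,371),interpolation=cv2.INTER_CUBIC))
c=read_camera("side");cv2.imwrite("pics/s3.png",cv2.resize(c["frame"][150:290,200:360,::-1],(640,560),interpolation=cv2.INTER_CUBIC))
E
```

```text
13.25 [0.4163 0.258  0.1949] open 0.0006722387129592321 F [ 0.4 -0.2 -0.7]
[[-0.046  0.999  0.   ]
 [ 0.999  0.046 -0.   ]
 [-0.     0.    -1.   ]]
```

View pics/t3.png

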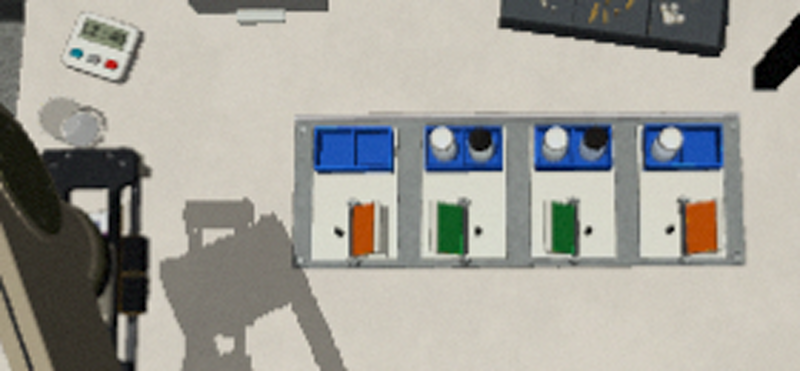

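View pics/s3.png

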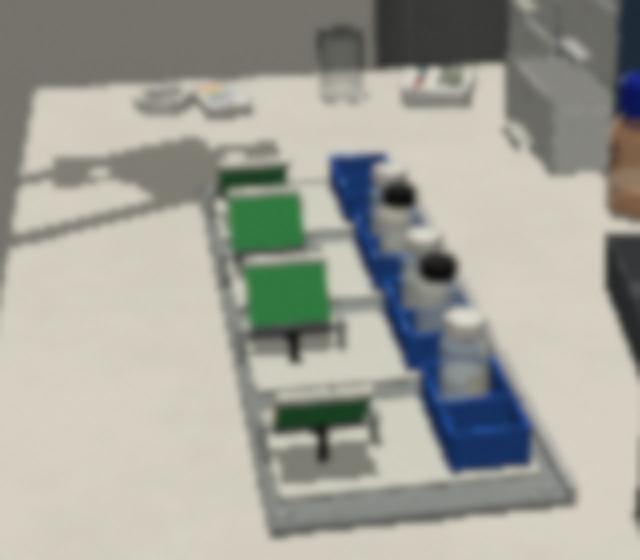

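The pictures show orange, green, green, orange from left to right (t3 pixels x = 365, 450, 563, 702). All tags lie on their rests, the vials are upright and the arm is clear.

```bash
python3 -c "
from plant import *
print(close_job())"
```

```text
the job is handed in; nothing more can be done
None
```

The job is handed in: the two full bins show green and the other two orange, as the last pictures confirmed, with the vials upright and the already-correct tag not pushed; no verdict came back.

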